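# Post the tea block through the sprung flap

### The job

Put the wrapped tea block away in the aluminium box: press the red plate down with one finger so that the self-closing flap swings open, and while you hold it open push the block along the box top with the other finger until it drops through the hatch. Then let go so that the flap springs shut with the block inside. Only push: do not pick the block up, and leave the kettle, teapot, glasses, caddy and bowl standing where they are.

Things in the scene. Friction and masses are not known exactly. Their poses are not given: they have to be found in the camera images.
- tea_box: Aluminium box fixed to the shelf, hollow, 166 x 136 mm in plan, its flat top (deck) 80 mm above the shelf, floor 4 mm thick. Origin: centre of its underside. x: push direction (away from the robot at yaw 0), y left, z up. Offsets in the other entries are in this frame.
- hatch (a point): Centre of the hatch, a hole in the deck at deck height: x = +17 to +75 mm, y = -65 to -17 mm of the box, a little wider than the lane. Axes as the box. The shut flap covers it.
- lane (a point): Middle of the lane on the deck in which the block is pushed in +x to the hatch (box x = -83 to +17, y = -62 to -22 mm), at deck height. A guide rail 4 mm high and 2 mm thick stands along each side. The lane is open at its near end.
- hinge (a point): Middle of the flap's hinge shaft, 8 mm thick, along the box's x at box y = 0, 86 mm above the shelf. The brass flap lies on its -y side, the red press plate on its +y side; both turn as one piece.
- flap (a joint): Flap angle, rad: 0 shut (rest), 0.95 hard stop. Pressing the red plate down swings the brass flap up; its free edge rises to 60 mm above the deck; 0.75 or more lets the block pass. Shut, it lies 5 mm above the deck and its front lip (box x = 18 to 20 mm) stops the block. It springs shut when let go. At the plate's middle about 3 N starts it and 8 N holds it open.
- press_plate (a point): Point on the red press plate (112 mm along box x, from -75 to +37 mm; 58 mm across), 45 mm out from the hinge axis; moves with the plate. Shut, the plate slopes up at 0.85 rad from box y = 4 mm, 91 mm above the shelf, to its free edge at y = 42 mm, 134 mm up. At flap angle 0.85 it is level, y = 6 to 64 mm, upper face 7 mm above the deck. A finger can slide along it in x.
- tea_block_center (a point): Centre of the loose paper-wrapped tea block, brown with a green band, 36 mm long (its x, along the lane), 30 mm wide (y), 18 mm high, about 30 g, lying on the deck in the lane before the hatch.
- kettle: Stainless kettle, 170 mm diameter, 206 mm high with its handle, spout to its -x; origin centre of its base. Leave alone.
- teapot: White ceramic teapot, 132 mm diameter, 127 mm high, spout to its -y; origin centre of its base. Leave alone.
- tea_glass1: Clear glass tea cup, 62 mm diameter, 62 mm high, standing near the box; origin centre of its base. Leave alone.
- tea_glass2: Second clear glass tea cup, same size. Leave alone.
- caddy: Green plastic tea caddy with white twist cap, 76 mm diameter, 112 mm high; origin centre of its base. Leave alone.
- sugar_bowl: Blue ceramic bowl, 90 mm diameter, 45 mm high; origin centre of its base. Leave alone.
There are look-alikes about, which are no part of the job. What is meant by the part that bears tea_block_center is not black or turquoise, and is the smaller of those in its own colour.

How it is judged:
By the outcome, as a careful person would: the job done as asked, in the order asked, and still so for the second after the job is handed in, with the robot touching nothing.
It also fails if it takes over 40 s, if anything falls off the work surface, if the arm or the gripper's body presses on something with over 40 N, if the wrist force passes 120 N, or if a joint passes its speed limit or range.

### The arm

A 6-joint arm with a two-finger parallel gripper is mounted at the origin on the work surface. World frame = base frame: x ahead of the robot, y to its left, z up, the work surface at z = 0. Lengths are in m, angles in rad, forces in N, time in s.
With the tool pointing down it reaches from about 0.325 to 0.75 m from the base axis. Payload 7.6 kg.
Tool frame: the origin (TCP) lies between the finger pads; the fingertips stand 25 mm ahead of it and the grasp point (between the pads) lies 6 mm ahead of it; y points along the fingers, z is the direction in which the jaws open and shut, and the axes are right-handed (so a half turn about y gives the same grasp; the last joint's range is limited). The gripper opens to 85 mm and grips with 20 to 120 N. Pads are 22 mm wide; open, the fingers measure 114 mm over their backs; the gripper's body (76 mm by 85 mm) begins 54 mm behind the grasp point. The pads swing forward as they close: fully open they stand 13 mm farther back than shut.
Start: joints at [-1.207, 0.052, 1.401, -0, 1.689, -0.07], TCP at [0.221, -0.476, 0.256] pointing down, gripper open.
Joint ranges: [-2.9, 2.9], [-0.91, 2.17], [0.12, 2.37], [-1.06, 4.2], [0.26, 2.73], [-2.93, 2.93]. Speed limits (rad/s): [2.57, 2.57, 3.01, 3.14, 3.14, 3.14].

### API

Orientations are given as a unit quaternion [w, x, y, z].
In Python, from bench import env gives the robot as it stands.
- The arm moves only by the tool send_rows, never from a script. Its argument "plan" is a list of rows, each a list of 7 numbers: the shift along the world's x, y, z in units of 50 mm (1.0 is 50 mm), then the turn, a rotation vector about the world's x, y, z in units of 6 degrees (1.0 is 6 degrees), then the opening, from 0 (shut) to 1 (fully open). In form: [[tx, ty, tz, ax, ay, az, claw], ...]. A call has exactly 8 rows; each row shifts and turns the commanded pose from where the row before left it; what a row does not reach is not made up. A row lasts 1/8 s, in which the tool goes at most 62.5 mm and 10.7 degrees, less where a joint would pass 70% of its speed; a pose out of reach is approached as far as the arm can. A call is refused whole if a number of a shift passes 1 or a number of a turn 1, either way. A call with a gripper value outside its range is refused whole. The fingers move at their own pace and stop on an object; the grip force is fixed at half the most. Time passes only in rows, so rows that do not move let the fingers close, or fill a call up. It gives the time, the measured TCP pose, the force and the opening at its end, in the units of the state.
- env.read_state(): the state, without advancing time (a new reading comes with each control period).
- env.read_camera(name): name is "scene" or "side" or "wrist"; returns a dict with "image" (480x640x3 uint8, red, green, blue), "range_z" (480x640 float32, m along the optical axis (not along the pixel's ray), 0 where there is no reading), "vfov" (degrees; the focal length in pixels is half the picture's height over the tangent of half this angle, whatever the lens; pixels are square), "cx", "cy" (the principal point, pixels), "k1" (the pictures are not rectified: a ray, as slopes to the right and down, at radius r is drawn at 1 + k1 r^2 times it, then the intrinsics apply), "cam_to_world" (4x4, takes a point from camera to world coordinates); the wrist camera has in their place "tool_from_camera" (4x4, takes a point from camera to tool coordinates, whose origin is the TCP and whose axes are the tool frame's). Camera axes: x right, y down, z forward; pixel columns grow to the right and rows downward; lengths in m; the calibration is good to about 2 mm. A picture is of the moment at which its call begins: read the wrist's pose just before it.
- env.sign_off(): hands the job in, once; it reports no verdict.
The state is a dict: "t": time; "qpos": joint angles; "qd": joint speeds; "tau": joint torques, N m; "position": TCP position; "orientation": TCP orientation; "wrist_force": force on the tool from outside, world axes, zero at the start; "moment": the same for the moment, N m; "grip_width": finger opening in m.
Only numpy, scipy, OpenCV 4.12 (cv2) and the standard library are available. Lean on these libraries where they do the work, as an engineer would, in place of code of your own. Each camera call takes 0.05 s, during which the arm holds its last target. There are 200 camera calls.

## Working session

There is one attempt and no reset: what is moved stays moved. The work goes in short steps, Python scripts to look and compute and a tool call to move; the robot and the scene stay as the last step left them, time stands still between calls to the robot, and variables do not carry over. Pictures are saved under pics/ and viewed, about 8 in all and at most 12, crops included, and the job is handed in when it is done.

Besides the shell and the picture viewer there is one more tool, called after "Request:" as name([rows], argument=value, ...), one row to a line, values as JSON. send_rows: Moves the arm, as the interface text tells. Its arguments: {"type":"object","properties":{"plan":{"type":"array","items":{"type":"array","items":{"type":"number"}}}},"required":["plan"]}

```bash
ls; mkdir -p pics; cat > h.py <<'E'
import numpy as np, cv2
from bench import env
def cam(n):
    s=env.read_state(); c=env.read_camera(n)
    if 'cam_to_world' in c: T=np.array(c['cam_to_world'])
    else:
        w,x,y,z=s['orientation']
        from scipy.spatial.transform import Rotation as R
        W=np.eye(4); W[:3,:3]=R.from_quat([x,y,z,w]).as_matrix(); W[:3,3]=s['position']
        T=W@np.array(c['tool_from_camera'])
    return c,T
def slopes(c,px):
    f=240/np.tan(np.radians(c['vfov'])/2)
    d=(np.array(px,float).reshape(-1,2)-[c['cx'],c['cy']])/f
    u=d.copy()
    for _ in range(20): u=d/(1+c['k1']*(u**2).sum(1,keepdims=True))
    return u
def onplane(c,T,px,z):
    u=slopes(c,px); r=np.c_[u,np.ones(len(u))]@T[:3,:3].T
    return T[:3,3]+r*((z-T[2,3])/r[:,2])[:,None]
def cloud(c,T):
    v,u=np.mgrid[:480,:640]; s=slopes(c,np.c_[u.ravel(),v.ravel()]); d=c['range_z'].ravel()[:,None]
    P=np.c_[s*d,d]@T[:3,:3].T+T[:3,3]; P[d[:,0]==0]=np.nan
    return P.reshape(480,640,3)
def save(c,n): cv2.imwrite('pics/'+n,c['image'][:,:,::-1])
E
python3 - <<'E'
from h import *
for n in('scene','side','wrist'):
    c,T=cam(n); save(c,n+'0.png'); print(n,c['vfov'],c['cx'],c['cy'],c['k1'],T.round(3).tolist(),(c['range_z']>0).mean())
print(env.read_state())
E
```

```text
pics
scene 48.472877817906685 329.63640463707486 242.6361167790008 -0.0006804804301433942 [[0.25, 0.838, -0.486, 1.279], [0.968, -0.209, 0.138, -0.205], [0.014, -0.505, -0.863, 1.316], [0.0, 0.0, 0.0, 1.0]] 0.99599609375
side 46.26979003104896 325.42755572486857 234.72260345039152 -0.11691821056886866 [[-0.697, -0.507, 0.507, 0.012], [-0.717, 0.471, -0.514, 0.592], [0.021, -0.722, -0.692, 0.906], [0.0, 0.0, 0.0, 1.0]] 0.9962174479166667
wrist 59.70353351381285 321.7496430623277 233.76171068426672 -0.04543819634723041 [[0.421, -0.857, -0.298, 0.297], [-0.907, -0.398, -0.137, -0.44], [-0.001, 0.328, -0.945, 0.373], [0.0, 0.0, 0.0, 1.0]] 0.9958854166666666
{'t': 0.15, 'qpos': array([-1.20729700e+00,  5.27356633e-02,  1.40148346e+00, -1.68729044e-05,
        1.68860567e+00, -7.02902206e-02]), 'qd': array([-0.00241908, -0.00093947, -0.00490607,  0.00076706, -0.00088624,
        0.00120956]), 'tau': array([ 8.41269739e-04, -3.81952178e+01, -3.60423803e+01, -8.91475702e-05,
        4.65967416e-03, -1.00092734e-05]), 'position': array([ 0.22061616, -0.47618173,  0.25564713]), 'orientation': array([ 0.15209789, -0.15223689,  0.69096966, -0.69010948]), 'wrist_force': array([ 3.46065640e-01, -5.13996059e-01,  2.14279446e-04]), 'moment': array([-0.01184572,  0.00046087, -0.04411328]), 'grip_width': 0.08543355978047808}
```

View pics/scene0.png

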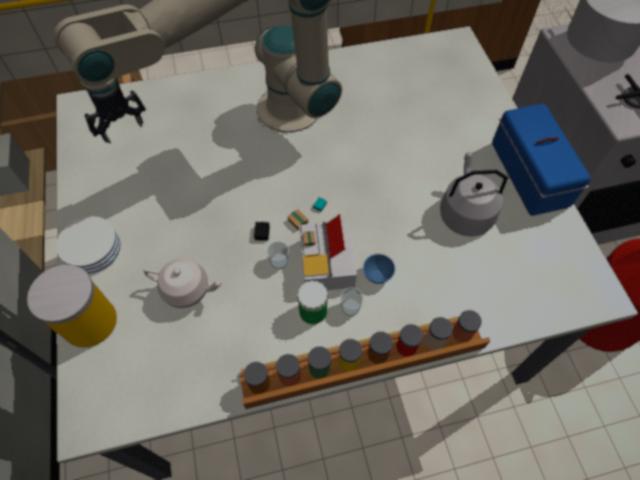

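View pics/side0.png

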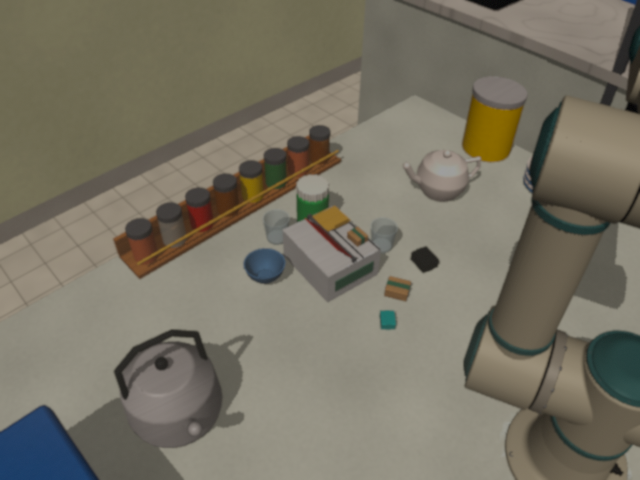

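The scene view shows the box at about (325,252), with the red plate at (335,237) and the brass flap at (315,265). The block is on the deck at (309,239). Look-alikes lie on the table: a larger brown one (297,217), a black one (262,231) and a turquoise one (320,204). A glass stands on each side of the box, at (278,256) and (350,301), with the caddy at (313,303) and the bowl at (378,268).

```bash
python3 - <<'E'
from h import *
ims=[]
for n,(x0,y0) in(('scene',(250,190)),('side',(250,170))):
    c,T=cam(n);P=cloud(c,T);im=c['image'];hsv=cv2.cvtColor(im,cv2.COLOR_RGB2HSV);H,S,V=[hsv[...,i].astype(int) for i in range(3)]
    ims.append(cv2.resize(im[y0:y0+140,x0:x0+170],None,fx=2.35,fy=2.35,interpolation=cv2.INTER_CUBIC))
    near=(np.abs(P[...,0]-.55)<.35)&(np.abs(P[...,1]+.05)<.35)
    top=near&(P[...,2]>.072)&(P[...,2]<.088)
    for nm,m in(('red',((H<6)|(H>174))&(S>150)&near),('brass',(H>15)&(H<28)&(S>130)&near&(P[...,2]>.07)),('deck',top&(S<70)),('brown',(H>5)&(H<20)&(S>60)&near&(P[...,2]<.115)),('teal',(H>80)&(H<95)&(S>120)&near)):
        k,l,st,ce=cv2.connectedComponentsWithStats(m.astype(np.uint8))
        for i in range(1,k):
            if st[i,4]<25: continue
            q=P[l==i]; r=cv2.minAreaRect((q[:,:2]*1000).astype(np.float32))
            print(n,nm,st[i,4],ce[i].round(1),np.median(q,0).round(3),'z',np.percentile(q[:,2],[3,97]).round(3),[np.round(a,1) for a in r])
cv2.imwrite('pics/crop.png',np.hstack(ims)[:,:,::-1])
E
```

```text
scene red 485 [334.5 236.2] [0.586 0.005 0.114] z [0.094 0.133] [array([585.6,   5. ]), array([ 35.4, 104.8]), np.float64(82.0)]
scene red 40 [398.9 344.5] [0.894 0.089 0.059] z [0.03  0.084] [array([892.2,  89.4]), array([15.5,  3.9]), np.float64(10.0)]
scene brass 465 [315.5 264.4] [ 0.643 -0.06   0.087] z [0.083 0.093] [array([642.1, -60.1]), array([63.8, 62. ]), np.float64(81.9)]
scene deck 911 [340.5 259.4] [0.651 0.016 0.08 ] z [0.074 0.086] [array([600.2, -19.3]), array([136.4, 170.1]), np.float64(81.8)]
scene deck 579 [313.6 239.2] [ 0.567 -0.042  0.081] z [0.076 0.087] [array([560.9, -47.8]), array([ 70.2, 101.5]), np.float64(81.1)]
scene deck 155 [196.6 285.3] [ 0.632 -0.365  0.08 ] z [0.073 0.088] [array([ 610.3, -366.6]), array([ 30.4, 102.4]), np.float64(66.1)]
scene brown 55 [301.6 215.2] [ 0.443 -0.052  0.025] z [0.017 0.029] [array([440. , -54.9]), array([50.5, 12.6]), np.float64(31.5)]
scene brown 89 [293.7 221.2] [ 0.457 -0.081  0.023] z [0.007 0.03 ] [array([467.6, -75.4]), array([75.6, 19.9]), np.float64(16.6)]
scene brown 39 [312.6 237.5] [ 0.567 -0.05   0.098] z
[... 3146 characters left out ...]
 -102.6]), array([ 80.4, 192.7]), np.float64(29.5)]
side brown 64 [362.4 232.8] [ 0.557 -0.07   0.097] z [0.085 0.1  ] [array([559.9, -72.3]), array([12.3, 37.7]), np.float64(76.6)]
side brown 126 [353.5 237.8] [ 0.56  -0.048  0.095] z [0.083 0.1  ] [array([562.3, -50.5]), array([14.3, 37.3]), np.float64(86.6)]
side brown 94 [399.4 279.9] [ 0.454 -0.082  0.024] z [0.021 0.027] [array([453.6, -81.2]), array([47.9, 14.5]), np.float64(29.5)]
side brown 278 [395.9 292.6] [ 0.439 -0.055  0.02 ] z [0.002 0.026] [array([441.3, -57.7]), array([50.2, 21.1]), np.float64(28.9)]
side teal 221 [387.5 319.2] [0.405 0.01  0.017] z [0.008 0.02 ] [array([407.3,   7.4]), array([26.2, 37.1]), np.float64(43.1)]
```

View pics/crop.png

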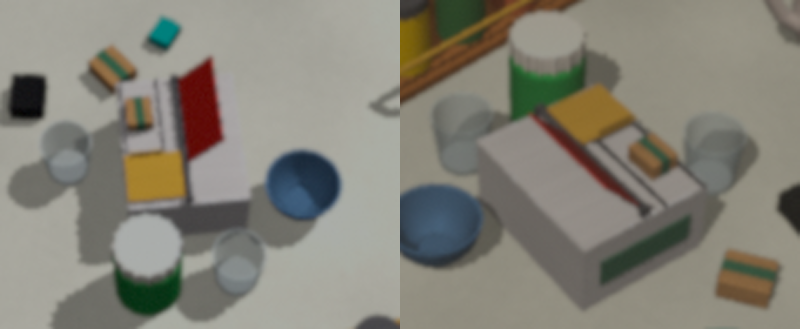

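The crop confirms the layout: block on deck, plate up, flap shut, lane clear. From the deck rectangles, the box centre is about (0.600, -0.021) with yaw about -8.2°, and the red and brass masks agree with that.

```bash
cat >> h.py <<'E'
from scipy.spatial.transform import Rotation as R
O=np.array([.600,-.0205]);yaw=np.radians(-8.2);ex=np.array([np.cos(yaw),np.sin(yaw)]);ey=np.array([-ex[1],ex[0]])
def tobox(p): d=np.asarray(p)[...,:2]-O; return np.stack([d@ex,d@ey],-1)
def toworld(x,y): return O+x*ex+y*ey
def pose():
    s=env.read_state();w,x,y,z=s['orientation'];M=R.from_quat([x,y,z,w]).as_matrix()
    return s,M
E
python3 - <<'E'
from h import *
s,M=pose(); print(M.round(3))
Y=np.array([0,0,-1.]);
for sg in(1,-1):
    Z=sg*np.r_[ey,0]; X=np.cross(Y,Z); D=np.c_[X,Y,Z]@M.T
    print(sg,(np.degrees(R.from_matrix(D).as_rotvec())/6).round(2))
for x in(-.071,0.007): print(toworld(x,-.0025), (toworld(x,-.0025)-s['position'][:2])/.05)
E
```

```text
[[-0.907 -0.     0.42 ]
 [-0.42   0.001 -0.907]
 [-0.    -1.    -0.001]]
1 [ 0.000e+00 -1.000e-02  2.449e+01]
-1 [-0.01 -0.   -5.51]
[ 0.52936932 -0.01284779] [6.17418147 9.26833898]
[ 0.60657186 -0.02397284] [7.71823239 9.04583784]
```

Request:
send_rows([
  [0.5,0.75,0,0,0,-0.65,0.9],
  [0.5,0.75,0,0,0,-0.65,0.9],
  [0.5,0.75,0,0,0,-0.65,0.9],
  [0.5,0.75,0,0,0,-0.65,0.9],
  [0.5,0.75,0,0,0,-0.65,0.9],
  [0.5,0.75,0,0,0,-0.65,0.9],
  [0.5,0.75,0,0,0,-0.65,0.9],
  [0.5,0.75,0,0,0,-0.65,0.9],
])

```text
t: 1.25
position: [0.4213, -0.175, 0.2563]
orientation: [0.04, -0.04, -0.706, 0.706]
wrist_force: [0.2, 0.2, 0.1]
grip_width: 0.0771
```

Request:
send_rows([
  [0.4,0.6,0,0,0,-0.3,0.9],
  [0.4,0.6,0,0,0,0,0.9],
  [0.4,0.6,0,0,0,0,0.9],
  [0.4,0.6,0,0,0,0,0.9],
  [0.4,0.6,-0.2,0,0,0,0.9],
  [0.15,0.25,-0.2,0,0,0,0.9],
  [0,0,0,0,0,0,0.9],
  [0,0,0,0,0,0,0.9],
])

```text
t: 2.25
position: [0.5279, -0.0148, 0.2366]
orientation: [0.05, -0.051, -0.705, 0.705]
wrist_force: [0.7, -1.1, 1.1]
grip_width: 0.077
```

```bash
cat > chk.py <<'E'
import sys
from h import *
s,M=pose(); p=s['position']
print('t',s['t'],'pos',p.round(4),'box',tobox(p).round(4),'F',s['wrist_force'].round(1),'w',round(s['grip_width'],4),'q',s['qpos'].round(2))
Y=np.array([0,0,-1.]);Z=-np.r_[ey,0];D=np.c_[np.cross(Y,Z),Y,Z]@M.T
print('turn err u',(np.degrees(R.from_matrix(D).as_rotvec())/6).round(2),'to start u',((toworld(-.071,-.0025)-p[:2])/.05).round(2))
for n in sys.argv[1:]:
    c,T=cam(n); save(c,f"{n}_{s['t']:.1f}.png"); print(f"{n}_{s['t']:.1f}.png")
E
python3 chk.py wrist
```

```text
t 2.25 pos [ 0.5279 -0.0148  0.2366] box [-0.0722 -0.0046] F [ 0.7 -1.1  1.1] w 0.077 q [-0.1   0.07  1.42 -0.    1.65  1.62]
turn err u [ 0.  0. -0.] to start u [0.03 0.04]
wrist_2.2.png
```

View pics/wrist_2.2.png

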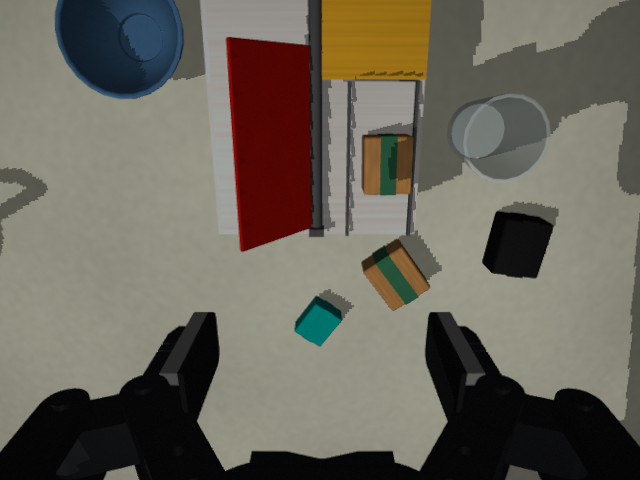

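```bash
python3 - <<'E'
from h import *
c,T=cam('wrist');P=cloud(c,T);im=c['image'];hsv=cv2.cvtColor(im,cv2.COLOR_RGB2HSV);H,S,V=[hsv[...,i].astype(int) for i in range(3)]
B=tobox(P.reshape(-1,3)).reshape(480,640,2)
def st(nm,m,z=None):
    print(nm,m.sum(),'x',np.percentile(B[...,0][m],[1,50,99]).round(4),'y',np.percentile(B[...,1][m],[1,50,99]).round(4),'z',np.percentile(P[...,2][m],[2,50,98]).round(4))
on=(np.abs(B[...,0])<.15)&(np.abs(B[...,1])<.1)
st('red',((H<6)|(H>174))&(S>150)&on)
st('brass',(H>15)&(H<28)&(S>130)&on)
st('blk top',on&(P[...,2]>.093)&(P[...,2]<.102)&(B[...,1]<-.02)&(B[...,1]>-.07)&(B[...,0]<0.0)&(S>50))
d=on&(P[...,2]>.076)&(P[...,2]<.084)&(S<70); st('deck',d)
print(cv2.minAreaRect((P[d][:,:2]*1000).astype(np.float32)))
# finger tips: anything within gripper reach, high
g=(P[...,2]>.14)&(V<90); 
B3=(P-np.r_[toworld(*tobox(pose()[0]['position'])),0])
for sg in(-1,1):
    m=g&(sg*(B[...,1]-tobox(pose()[0]['position'])[1])>0.02); 
    if m.sum(): st('finger%d'%sg,m)
E
```

```text
red 15234 x [-0.0727 -0.0129  0.0359] y [0.0043 0.0256 0.0423] z [0.0919 0.1158 0.1339]
brass 10531 x [-0.1451  0.0361  0.0617] y [-0.0843 -0.0378 -0.0038] z [0.0228 0.0864 0.0979]
blk top 2837 x [-0.0496 -0.0315 -0.0146] y [-0.0589 -0.0439 -0.0293] z [0.0951 0.0973 0.0987]
deck 20164 x [-0.0813 -0.0064  0.0625] y [-0.0668 -0.0104  0.0678] z [0.0779 0.0794 0.0832]
((590.6522216796875, -18.585586547851562), (137.09393310546875, 146.3571014404297), 81.65292358398438)
finger-1 20619 x [-0.081  -0.0608 -0.0545] y [-0.0724 -0.0514 -0.026 ] z [0.2288 0.2756 0.2959]
finger1 21047 x [-0.0814 -0.0608 -0.0545] y [0.0172 0.0438 0.0652] z [0.2286 0.2757 0.296 ]
```

The wrist view shows the block in the lane (388,165), the plate on the left, the flap shut at the top, and both fingers behind the block. The box frame holds to about 1 mm. Next I need the fingertip extents.

```bash
python3 - <<'E'
from h import *
c,T=cam('wrist');P=cloud(c,T);V=c['image'].max(2)
B=tobox(P.reshape(-1,3)).reshape(480,640,2); s=pose()[0]; z0=s['position'][2]
for sg in(-1,1):
    m=(P[...,2]>.17)&(sg*(B[...,1]+.0046)>0.02)
    z=P[...,2][m]; print(sg,'tip rel TCP',np.percentile(z,[0,.1,.5,1,2])-z0)
    for a,b in((0,.236),(.236,.245),(.245,.255),(.255,.265),(.265,.28)):
        k=m&(P[...,2]>a)&(P[...,2]<b)
        if k.sum()>20: print(a,k.sum(),'y',np.percentile(B[...,1][k],[1,99]).round(4),'x',np.percentile(B[...,0][k],[1,99]).round(4))
E
```

```text
-1 tip rel TCP [-0.0169866  -0.01498915 -0.01276666 -0.0110639  -0.00806383]
0 1112 y [-0.0552 -0.0417] x [-0.0826 -0.0606]
0.236 1075 y [-0.0555 -0.0416] x [-0.0829 -0.0605]
0.245 1458 y [-0.0553 -0.0416] x [-0.0824 -0.0604]
0.255 1204 y [-0.0624 -0.0417] x [-0.0758 -0.0588]
0.265 8515 y [-0.0729 -0.0387] x [-0.0804 -0.0583]
1 tip rel TCP [-0.01599276 -0.01494171 -0.01291477 -0.01096589 -0.00821327]
0 1141 y [0.0344 0.0479] x [-0.0827 -0.0607]
0.236 1080 y [0.0345 0.0482] x [-0.0827 -0.0606]
0.245 1411 y [0.0343 0.0482] x [-0.0824 -0.0605]
0.255 1265 y [0.0345 0.0555] x [-0.0762 -0.0587]
0.265 8488 y [0.0313 0.0655] x [-0.0808 -0.0583]
```

Request:
send_rows([
  [0.02,0,-0.5,0,0,0,0.9],
  [0,0,-0.5,0,0,0,0.9],
  [0,0,-0.4,0,0,0,0.9],
  [0,0,-0.3,0,0,0,0.9],
  [0,0,-0.3,0,0,0,0.9],
  [0,0,-0.3,0,0,0,0.9],
  [0,0,-0.15,0,0,0,0.9],
  [0,0,0,0,0,0,0.9],
])

```text
t: 3.4
position: [0.5293, -0.0138, 0.1138]
orientation: [0.05, -0.05, -0.705, 0.705]
wrist_force: [-0.6, 0.3, 4.6]
grip_width: 0.0767
```

```bash
cat > flap.py <<'E'
from h import *
for n in('scene','side','wrist'):
    c,T=cam(n);P=cloud(c,T);hsv=cv2.cvtColor(c['image'],cv2.COLOR_RGB2HSV);H,S,V=[hsv[...,i].astype(int) for i in range(3)]
    B=tobox(P.reshape(-1,3)).reshape(480,640,2); on=(np.abs(B[...,0])<.1)&(np.abs(B[...,1])<.085)&(P[...,2]>.01)
    def st(nm,m):
        if m.sum()>15: print(n,nm,m.sum(),'x',np.percentile(B[...,0][m],[2,50,98]).round(4),'y',np.percentile(B[...,1][m],[2,50,98]).round(4),'z',np.percentile(P[...,2][m],[2,50,98]).round(4))
    st('brass',(H>17)&(H<28)&(S>130)&on&(B[...,0]>.012)); st('red',((H<6)|(H>174))&(S>150)&on)
    m=(H>5)&(H<17)&(S>60)&(S<190)&on&(P[...,2]<.102)&(B[...,1]<-.025)&(B[...,1]>-.066); st('block',m)
    st('band',(H>50)&(H<90)&(S>50)&on&(P[...,2]<.102)&(B[...,1]<-.01)&(B[...,0]>-.075))
E
python3 chk.py side; python3 flap.py
```

```text
t 3.4 pos [ 0.5293 -0.0138  0.1138] box [-0.0709 -0.0035] F [-0.6  0.3  4.6] w 0.0767 q [-0.1   0.16  1.58 -0.    1.41  1.62]
turn err u [ 0.    0.   -0.01] to start u [0.   0.02]
side_3.4.png
scene brass 380 x [0.0202 0.0481 0.0739] y [-0.0523 -0.028  -0.0024] z [0.0893 0.1062 0.1235]
scene red 676 x [-0.067  -0.0154  0.0331] y [0.0089 0.0336 0.0587] z [0.0876 0.0971 0.1068]
scene block 67 x [-0.0482 -0.0284 -0.0135] y [-0.0589 -0.0517 -0.0277] z [0.084  0.098  0.1017]
scene band 23 x [-0.0436 -0.0276 -0.0131] y [-0.0461 -0.0438 -0.0416] z [0.0892 0.0976 0.1015]
side brass 491 x [0.0204 0.0545 0.0776] y [-0.0539 -0.0279 -0.0039] z [0.0893 0.105  0.1211]
side red 497 x [-0.0708 -0.0083  0.0317] y [0.0082 0.0429 0.0585] z [0.089  0.0998 0.107 ]
side block 97 x [-0.0509 -0.0407 -0.0277] y [-0.0581 -0.0334 -0.0299] z [0.0801 0.0948 0.1001]
side band 21 x [-0.0511 -0.0446 -0.03  ] y [-0.0498 -0.0466 -0.0436] z [0.0856 0.0973 0.0994]
wrist brass 16115 x [0.0185 0.0279 0.0377] y [-0.0548 -0.0318 -0.0035] z [0.0891 0.1081 0.1222]
wrist red 58280 x [-0.0693 -0.0075  0.0353] y [0.0075 0.0352 0.0603] z [0.0884 0.0968 0.1043]
wrist block 6643 x [-0.0489 -0.0297 -0.0143] y [-0.0585 -0.0376 -0.0291] z [0.0834 0.0971 0.0985]
wrist band 3180 x [-0.0497 -0.0296 -0.0142] y [-0.0492 -0.0443 -0.0395] z [0.0842 0.0974 0.0987]
```

Request:
send_rows([
  [0,0,-0.1,0,0,0,0.9],
  [0,0,-0.1,0,0,0,0.9],
  [0,0,-0.1,0,0,0,0.9],
  [0,0,0,0,0,0,0.9],
  [0,0,0,0,0,0,0.9],
  [0,0,0,0,0,0,0.9],
  [0,0,0,0,0,0,0.9],
  [0,0,0,0,0,0,0.9],
])

```text
t: 4.6
position: [0.5297, -0.0132, 0.0996]
orientation: [-0.05, 0.051, 0.706, -0.705]
wrist_force: [0.6, 4.6, 6.1]
grip_width: 0.0765
```

```bash
python3 chk.py; python3 flap.py
```

```text
t 4.6 pos [ 0.5297 -0.0132  0.0996] box [-0.0706 -0.0028] F [0.6 4.6 6.1] w 0.0765 q [-0.1   0.17  1.59  0.    1.38  1.62]
turn err u [-0.01  0.02 -0.01] to start u [-0.01  0.01]
scene brass 270 x [0.0188 0.0474 0.0753] y [-0.0374 -0.0202 -0.0018] z [0.0897 0.116  0.1398]
scene red 670 x [-0.0676 -0.0156  0.0319] y [0.0093 0.0353 0.0608] z [0.0797 0.0858 0.0919]
scene block 63 x [-0.0473 -0.0303 -0.0142] y [-0.0589 -0.0526 -0.0281] z [0.0818 0.097  0.1012]
scene band 22 x [-0.0449 -0.0286 -0.0139] y [-0.0462 -0.0436 -0.0416] z [0.0869 0.0978 0.1015]
side brass 581 x [0.019  0.0488 0.0759] y [-0.0401 -0.0201 -0.0029] z [0.0901 0.1135 0.1379]
side red 661 x [-0.0702 -0.0071  0.0333] y [0.0087 0.0446 0.0629] z [0.0809 0.0844 0.1015]
side block 60 x [-0.0506 -0.0445  0.0815] y [-0.0655 -0.0331 -0.0301] z [0.0263 0.0918 0.0997]
wrist brass 15887 x [0.0183 0.0252 0.0345] y [-0.0398 -0.0244 -0.0022] z [0.0906 0.1213 0.1388]
wrist red 56930 x [-0.0694 -0.0075  0.0353] y [0.0075 0.0338 0.0626] z [0.0819 0.0844 0.0867]
wrist block 8176 x [-0.0489 -0.0294 -0.0143] y [-0.0583 -0.0374 -0.0291] z [0.083  0.0971 0.0985]
wrist band 3906 x [-0.0498 -0.0292 -0.0142] y [-0.0492 -0.0443 -0.0395] z [0.0837 0.0974 0.0987]
```

The flap is at about 0.93, the force is 6 N and the block hasn't moved. I'll back off 1 mm and push.

Request:
send_rows([
  [0.09,-0.013,0.02,0,0,0,0.9],
  [0.09,-0.013,0,0,0,0,0.9],
  [0.09,-0.013,0,0,0,0,0.9],
  [0.09,-0.013,0,0,0,0,0.9],
  [0.09,-0.013,0,0,0,0,0.9],
  [0.09,-0.013,0,0,0,0,0.9],
  [0.09,-0.013,0,0,0,0,0.9],
  [0.09,-0.013,0,0,0,0,0.9],
])

```text
t: 5.75
position: [0.5646, -0.0191, 0.1]
orientation: [0.051, -0.049, -0.705, 0.705]
wrist_force: [-5.0, 1.1, 5.9]
grip_width: 0.0767
```

```bash
python3 chk.py wrist; python3 flap.py
```

```text
t 5.75 pos [ 0.5646 -0.0191  0.1   ] box [-0.0352 -0.0036] F [-5.   1.1  5.9] w 0.0767 q [-0.1   0.27  1.48 -0.    1.4   1.61]
turn err u [ 0.   -0.02 -0.01] to start u [-0.7   0.12]
wrist_5.8.png
scene brass 290 x [0.0187 0.0456 0.0745] y [-0.0395 -0.0215 -0.0018] z [0.0899 0.1166 0.1418]
scene red 600 x [-0.0592 -0.0098  0.0337] y [0.0089 0.0321 0.0611] z [0.0807 0.0862 0.1517]
scene block 51 x [-0.0218 -0.0059  0.0128] y [-0.0595 -0.0544 -0.0316] z [0.0859 0.0976 0.1017]
scene band 21 x [-0.0223 -0.0045  0.0132] y [-0.0471 -0.0442 -0.0418] z [0.0919 0.0975 0.1011]
side brass 205 x [0.0482 0.0655 0.0777] y [-0.0357 -0.0181 -0.0034] z [0.091  0.1096 0.1321]
side red 699 x [-0.0713 -0.0369  0.0322] y [0.008  0.0434 0.0609] z [0.0808 0.0849 0.0897]
side block 90 x [-0.0231 -0.0124  0.0042] y [-0.0573 -0.033  -0.0303] z [0.0817 0.094  0.1007]
wrist brass 49688 x [0.0196 0.0451 0.0683] y [-0.0402 -0.0263 -0.0025] z [0.091  0.122  0.1386]
wrist red 40408 x [-0.0699 -0.0022  0.0358] y [0.0074 0.0312 0.0625] z [0.0824 0.0847 0.0867]
wrist block 5264 x [-0.0226 -0.0086  0.0047] y [-0.0589 -0.0374 -0.0298] z [0.0843 0.0972 0.0984]
wrist band 2382 x [-0.0237 -0.0098  0.003 ] y [-0.0497 -0.045  -0.0402] z [0.0963 0.0976 0.0988]
```

```bash
cd pics; ls; n=$(ls -t wrist_*|head -1); cp $n wl.png
```

```text
crop.png
scene0.png
side0.png
side_3.4.png
wrist0.png
wrist_2.2.png
wrist_5.8.png
```

View pics/wl.png

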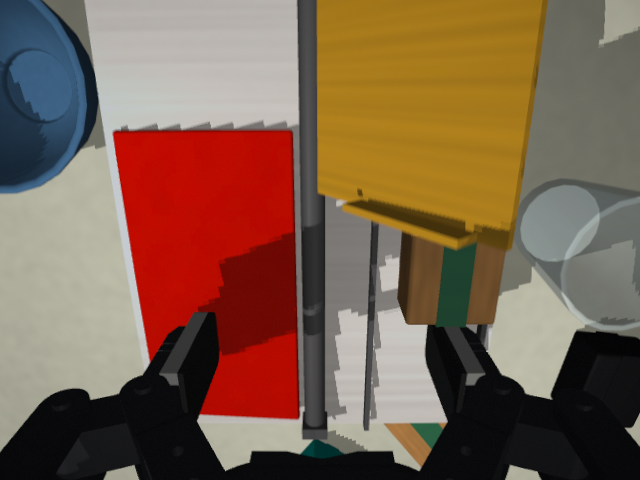

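The wrist view shows the flap open and the block (450,270) straight against the finger, going under the lip. I'll keep pushing.

Request:
send_rows([
  [0.1,-0.014,0,0,0,0,0.9],
  [0.1,-0.014,0,0,0,0,0.9],
  [0.1,-0.014,0,0,0,0,0.9],
  [0.1,-0.014,0,0,0,0,0.9],
  [0.1,-0.014,0,0,0,0,0.9],
  [0.09,-0.014,0,0,0,0,0.9],
  [0.09,-0.014,0,0,0,0,0.9],
  [0.09,-0.012,0,0,0,0,0.9],
])

```text
t: 6.95
position: [0.6032, -0.0246, 0.1]
orientation: [0.051, -0.049, -0.705, 0.705]
wrist_force: [-4.5, 0.9, 6.1]
grip_width: 0.0768
```

```bash
python3 chk.py wrist side; python3 flap.py; cd pics; python3 -c "
import cv2,glob
s=cv2.imread(sorted(glob.glob('side_6*'))[-1]);w=cv2.imread(sorted(glob.glob('wrist_6*'))[-1])
a=cv2.resize(s[170:310,265:425],(400,350),interpolation=2);b=cv2.resize(w[:,:],(400,300))[:300]
import numpy as np
cv2.imwrite('both.png',np.hstack([a[:300],b]))"
```

```text
t 6.95 pos [ 0.6032 -0.0246  0.1   ] box [ 0.0037 -0.0036] F [-4.5  0.9  6.1] w 0.0768 q [-0.1   0.37  1.35 -0.    1.42  1.61]
turn err u [ 0.   -0.02 -0.01] to start u [-1.48  0.23]
wrist_7.0.png
side_7.0.png
scene brass 268 x [0.0195 0.0468 0.0744] y [-0.038  -0.0202 -0.0021] z [0.091  0.1152 0.1386]
scene red 372 x [-0.0595  0.0115  0.0351] y [0.0088 0.0327 0.0609] z [0.0806 0.0866 0.1677]
side brass 78 x [0.0165 0.024  0.0579] y [-0.0238 -0.0117  0.0219] z [0.0908 0.1027 0.1481]
side red 892 x [-0.0708 -0.028   0.0299] y [0.0075 0.0372 0.0606] z [0.0812 0.085  0.0891]
wrist brass 43024 x [0.0197 0.05   0.0756] y [-0.0404 -0.0266 -0.0026] z [0.091  0.1222 0.1384]
wrist red 24280 x [-0.0532  0.0071  0.0364] y [0.0073 0.0288 0.0622] z [0.0827 0.085  0.0868]
wrist block 426 x [0.0638 0.0674 0.0693] y [-0.059  -0.0516 -0.0296] z [0.0163 0.0213 0.0226]
wrist band 207 x [0.0649 0.0672 0.0693] y [-0.0493 -0.045  -0.04  ] z [0.0204 0.0216 0.0227]Traceback (most recent call last):
  File "<string>", line 3, in <module>
    s=cv2.imread(sorted(glob.glob('side_6*'))[-1]);w=cv2.imread(sorted(glob.glob('wrist_6*'))[-1])
                 ~~~~~~~~~~~~~~~~~~~~~~~~~~~~^^^^
IndexError: list index out of range
```

Wrist depth puts the block's top at z 0.022, which is the box floor plus 18 mm, so it is lying flat inside. I'll retreat a little along -x, still holding the plate down, and then lift smoothly.

Request:
send_rows([
  [-0.2,0.03,0,0,0,0,0.9],
  [-0.2,0.03,0,0,0,0,0.9],
  [-0.2,0.03,0,0,0,0,0.9],
  [0,0,0.3,0,0,0,0.9],
  [0,0,0.4,0,0,0,0.9],
  [0,0,0.6,0,0,0,0.9],
  [0,0,0.8,0,0,0,0.9],
  [0,0,0.8,0,0,0,0.9],
])

```text
t: 8.2
position: [0.5733, -0.0202, 0.2461]
orientation: [0.051, -0.05, -0.705, 0.705]
wrist_force: [-0.6, -0.2, -0.2]
grip_width: 0.077
```

Request:
send_rows([
  [-0.3,0,0.2,0,0,0,0.9],
  [-0.3,0,0,0,0,0,0.9],
  [-0.3,0,0,0,0,0,0.9],
  [-0.3,0,0,0,0,0,0.9],
  [-0.2,0,0,0,0,0,0.9],
  [0,0,0,0,0,0,0.9],
  [0,0,0,0,0,0,0.9],
  [0,0,0,0,0,0,0.9],
])

```text
t: 9.2
position: [0.504, -0.0201, 0.2547]
orientation: [0.05, -0.05, -0.705, 0.705]
wrist_force: [0.4, 0.7, -0.8]
grip_width: 0.0771
```

```bash
python3 chk.py scene wrist; python3 flap.py; cd pics; python3 -c "
import cv2,glob,os,numpy as np
L=sorted(glob.glob('*_[0-9]*.png'),key=os.path.getmtime)[-2:];print(L)
s=cv2.imread([x for x in L if 'scene' in x][0]);w=cv2.imread([x for x in L if 'wrist' in x][0])
cv2.imwrite('both.png',np.hstack([cv2.resize(s[180:330,230:430],(400,300),interpolation=2),cv2.resize(w,(400,300))]))"
```

```text
t 9.2 pos [ 0.504  -0.0201  0.2547] box [-0.0951 -0.0133] F [ 0.4  0.7 -0.8] w 0.0771 q [-0.11 -0.01  1.46 -0.    1.68  1.6 ]
turn err u [ 0.   -0.   -0.01] to start u [0.51 0.15]
scene_9.2.png
wrist_9.2.png
scene brass 469 x [0.0196 0.0475 0.0739] y [-0.064  -0.0339 -0.0029] z [0.0825 0.0871 0.0926]
scene red 486 x [-0.0676 -0.0169  0.0308] y [0.0062 0.0231 0.0396] z [0.0928 0.1143 0.133 ]
side brass 512 x [0.0185 0.0473 0.077 ] y [-0.0651 -0.0341 -0.0053] z [0.0836 0.087  0.0931]
side red 92 x [-0.0663 -0.0256  0.0202] y [0.0173 0.0281 0.0394] z [0.1084 0.1213 0.1347]
wrist brass 4276 x [0.0186 0.0304 0.0417] y [-0.0651 -0.0346 -0.0042] z [0.0846 0.0865 0.0935]
wrist red 14620 x [-0.0715 -0.0138  0.0341] y [0.0047 0.0253 0.0419] z [0.0918 0.1154 0.134 ]
['scene_9.2.png', 'wrist_9.2.png']
```

View pics/both.png

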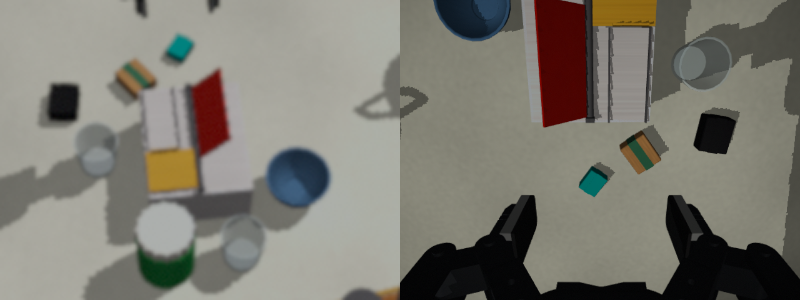

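The lane is empty, the flap is shut and every other object is where it was. The gripper is clear of everything, so I'm handing in.

```bash
python3 -c "
from bench import env
print(env.sign_off())"
```

```text
the job is handed in; nothing more can be done
None
```

The tea block is inside the aluminium box with the flap sprung shut, and I handed the job in at about 9.4 s.

- **Push:** One finger pressed the red plate to a flap angle of about 0.93 with about 6 N. The other finger pushed the block along the lane until it dropped through the hatch. I then backed off about 30 mm with the plate still held, and lifted clear.
- **Block inside:** Before I let go, the wrist camera put the block's top at z ≈ 0.022 m. That matches the block lying flat on the box floor.
- **After release:** The flap was back at its shut height, z ≈ 0.087 m, and the plate back at its rest slope. The lane was empty, and the force reading was near zero with the gripper clear.
- **Other objects:** The bowl, glasses, caddy and look-alikes looked unmoved in the last picture. The kettle and teapot were mostly outside that crop, so I didn't check them again; the arm never went near the kettle, and passed the teapot only at travel height.
- **Disagreement:** With the gripper open to 77 mm, the fingertips stood about 15 mm ahead of the TCP instead of 25 mm. I measured this and corrected for it before pressing. No check failed.

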